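# Load a sample carrier across the keypad gap into a rack sampler

### The job

Load the tube carrier into the rack sampler. Lift it by its blue bail onto the loading stand, nose towards the sampler, and let go of it there; then take it by the steel knob at its tail and slide it over the gap above the keypad onto the deck and gently on until it is fully home against the end stop inside, with the catch sprung into its notch, and leave it there. Keep the carrier close to level the whole time, never let it touch the keypad, and leave the bottles and the dish alone.

Things in the scene. Friction and masses are not known exactly. Their poses are not given: they have to be found in the camera images.
- carrier: Grey sample carrier (narrow tray) with a yellow tube rack and capped tubes fixed in it, 0.4 to 0.65 kg, balanced at its middle. Origin: centre of its underside; +x to its nose, which goes in first. Tray body x -78 to +77 mm, 78 mm wide, side walls 26 mm high with a notch at x = +30, tube caps to 54 mm, underside slippery, turned up under the last 10 mm of the nose. Pose not given while held.
- bail (a point): Centre of the carrier's blue carrying bail: a level bar over its middle, 12 mm thick (along the carrier's x), 10 mm high, 78 mm long (along y), 83 mm above the underside; below its middle it is free down to the tube caps, 29 mm under this point. Take it from above, closing along the carrier's x; the carrier hangs level from it.
- knob (a point): Centre of the polished steel pull knob at the carrier's tail: a disc 18 mm across and 14 mm thick (axis along the carrier's y) on a 9 mm neck, 108 mm behind the origin, 26 mm above the underside. Take its flat faces from above or leaning back up to 45 degrees, closing along y. Good to steady, push and pull a carrier that rests on something; lifted by it alone the carrier swings nose-down.
- nose (a point): Foremost point of the carrier at the height of its underside, 77 mm ahead of its origin.
- sampler: White rack sampler, fixed, 225 mm deep, 210 wide, 206 high, with a tunnel into its front. Origin: on the worktop below the front edge of the tunnel's deck, midway across; +x points into the tunnel, +y to the left as one looks in. The housing's front face is at x = 0; the tunnel is 112 mm wide, its aluminium deck 70 mm and its roof 172 mm above the worktop.
- mouth (a point): Middle of the deck's rounded front edge, on top of the deck (70 mm above the worktop); axes as the sampler's. Guide rails on the deck, 13 mm high, stand 82 mm apart (2 mm free on each side of the carrier), flaring to about 102 mm at the mouth. Inside, an end stop, set by hand, stops the carrier with its origin 48 to 64 mm inside (feel for it) and the knob 44 mm or more outside.
- catch (a joint): Spring catch on the end stop's right-hand arm: a white roller pushed aside by the carrier's side wall from 45 mm before home on, springing into the wall's notch at home. In m: 0 = sprung out (tunnel empty, or carrier latched), 0.003 to 0.007 = pushed aside. Spring 2.4 N rising to 6 N; pushing past it takes about 4 to 10 N at the knob. Latched, the carrier stays within 2 mm of the end stop.
- console: Sloping grey keypad console of the sampler, low in the gap between stand and mouth: it reaches 85 mm out from the sampler's front, 56 mm high at the front face, 27 mm at its outer edge. Origin and axes as the sampler's.
- stand: Fixed loading stand of folded aluminium sheet: a level table 185 mm long, 108 mm wide, 72 mm above the worktop (2 mm over the deck), lips 6 mm high along its long sides, 102 mm apart. Origin: on the worktop below the middle of its edge at the gap; +x points over the gap to the sampler, the table spans x = -185 to 0 mm. Gap to the deck's edge: 98 to 110 mm, over half the carrier's length.
- stand_top (a point): Point on the stand's table, 90 mm behind its gap edge, midway across: a good place for the carrier's origin. Axes as the stand's.
- amber_bottle: Bystander: amber reagent bottle with a red cap, 46 mm across, 86 mm high; origin at the middle of its foot.
- dropper: Bystander: amber dropper bottle with a black teat, 34 mm across, 102 mm high; origin at the middle of its foot.
- dish: Bystander: covered clear culture dish, 91 mm across, 16 mm high; origin at the middle of its underside.

How it is judged:
By the outcome, as a careful person would: the job done as asked, in the order asked, and still so for the second after the job is handed in, with the robot touching nothing.
It also fails if it takes over 61 s, if anything falls off the work surface, if the arm or the gripper's body presses on something with over 40 N, if the wrist force passes 120 N, or if a joint passes its speed limit or range.

### The arm

A 6-joint arm with a two-finger parallel gripper is mounted at the origin on a cart in front of the work surface, level with it; the furniture and walls round the work are solid. World frame = base frame: x ahead of the robot, y to its left, z up, the work surface at z = 0. Lengths are in mm, angles in rad, forces in N, time in s.
With the tool pointing down it reaches from about 275 to 750 mm from the base axis. Payload 10.2 kg.
Tool frame: the origin (TCP) lies on the centre line of the jaws, within the pads' length; the fingertips stand 17 mm ahead of it and the grasp point (between the pads) lies 2 mm behind it; z points along the fingers, y is the line along which they close (so a half turn about z gives the same grasp; the last joint's range is limited). The gripper opens to 85 mm and grips with 20 to 120 N. Pads are 22 mm wide; open, the fingers measure 114 mm over their backs; the gripper's body (76 mm by 85 mm) begins 54 mm behind the grasp point. The pads swing forward as they close: fully open they stand 13 mm farther back than shut.
Start: joints at [-1.533, 0.313, 1.498, -0, 1.331, -0.223], TCP at [135.36, -507.256, 248.294] pointing down, gripper open.
Joint ranges: [-2.94, 2.94], [-0.97, 2.17], [0.19, 2.56], [-1.23, 4.37], [0.02, 3.11], [-2.88, 2.88]. Speed limits (rad/s): [2.39, 2.39, 3.01, 3.14, 3.14, 3.14].

### API

Orientations are given as a unit quaternion [w, x, y, z].
In Python, from rig import ctrl gives the robot as it stands. The module is installed in compiled form; this text tells all that it offers.
- The arm moves only by the shell command python3 -m jog 'ROWS' [FORCE]. ROWS is JSON, a list of rows, each an object with "delta_pos": the shift along the world's x, y, z in mm, a list of three; "angular": the turn, a rotation vector about the world's x, y, z in rad, a list of three; "fingers": the opening, from 0 (shut) to 1 (fully open). In form: [{"delta_pos": [tx, ty, tz], "angular": [rx, ry, rz], "fingers": fingers}, ...]. A call has 1 to 10 rows; each row is the pose to reach, as a shift and turn from the pose commanded when the call began; what a row does not reach only later rows make up. A row lasts 1/8 s, in which the tool goes at most 62.5 mm and 10.7 degrees, less where a joint would pass 70% of its speed; a pose out of reach is approached as far as the arm can. A call with a gripper value outside its range is refused whole. The fingers move at their own pace and stop on an object; FORCE is the grip in N (left out, the last holds). Time passes only in rows, so rows that repeat a pose let the fingers close. It gives the time, the measured TCP pose, the force, the opening and the grip force at its end, in the units of the state.
- ctrl.sense(): the state, without advancing time (a new reading comes with each control period).
- ctrl.capture(name): name is "scene" or "top" or "wrist"; returns a dict with "pixels" (384x512x3 uint8, blue, green, red), "fx", "fy", "cx", "cy" (pixels), "R" (3x3) and "t" (3): a world point X has camera coordinates R X + t. Camera axes: x right, y down, z forward; pixel columns grow to the right and rows downward; lengths in mm; the calibration is good to about 2 mm. A picture is of the moment at which its call begins. There is no depth.
- ctrl.finish_job(): hands the job in; it is judged then, once.
The state is a dict: "time_s": time; "joints": joint angles; "dq": joint speeds; "tau": joint torques, N m; "eef_pos": TCP position; "ee_rot": TCP orientation; "force": force on the tool from outside, world axes, zero at the start; "wrist_torque": the same for the moment, N m; "grip_width": opening from 0.0 (shut) to 1.0 (fully open); "grip_force": force on a finger pad.
Only numpy, scipy, OpenCV 4.12 (cv2) and the standard library are available. Lean on these libraries where they do the work, as an engineer would, in place of code of your own. Each camera call takes 0.05 s, during which the arm holds its last target. There are 200 camera calls.

## Working session

There is one attempt and no reset: what is moved stays moved. The work goes in short steps, Python scripts to look and compute and a shell command to move; the robot and the scene stay as the last step left them, time stands still between calls to the robot, and variables do not carry over. Pictures are saved under pics/ and viewed, at most 12 in all, crops included, and the job is handed in when it is done.

```bash
mkdir -p pics; cat > h.py <<'E'
import numpy as np, cv2
from rig import ctrl
def cap(n,save=None):
    c=ctrl.capture(n); c={k:(np.array(v) if k in('pixels','R','t') else v) for k,v in c.items()}
    if save: cv2.imwrite('pics/'+save,c['pixels'])
    return c
def ray(c,u,v):
    d=c['R'].T@np.array([(u-c['cx'])/c['fx'],(v-c['cy'])/c['fy'],1.]); return -c['R'].T@c['t'],d
def plane(c,u,v,z):
    o,d=ray(c,u,v); return o+d*(z-o[2])/d[2]
def proj(c,X):
    p=c['R']@np.array(X,float)+c['t']; return c['fx']*p[0]/p[2]+c['cx'],c['fy']*p[1]/p[2]+c['cy']
def tri(c1,p1,c2,p2):
    o1,d1=ray(c1,*p1);o2,d2=ray(c2,*p2)
    s=np.linalg.lstsq(np.stack([d1,-d2],1),o2-o1,rcond=None)[0]
    a=o1+d1*s[0];b=o2+d2*s[1]; return (a+b)/2,np.linalg.norm(a-b)
E
python3 - <<'E'
from h import *
import pickle
a=cap('scene');b=cap('top')
pickle.dump((a,b),open('v0.pkl','wb'))
cv2.imwrite('pics/s0.png',cv2.resize(a['pixels'],(780,585),interpolation=cv2.INTER_CUBIC))
cv2.imwrite('pics/t0.png',cv2.resize(b['pixels'],(780,585),interpolation=cv2.INTER_CUBIC))
for c in(a,b):print(-c['R'].T@c['t'],c['R'][2],c['fx'])
print(ctrl.sense())
E
```

```text
[ 836.0931362  -642.57892935 1093.28139143] [-0.23646863  0.56042795 -0.79372735] 399.32327963554474
[ 314.2312872    55.37338947 1379.61419992] [ 0.16812689 -0.00794257 -0.98573336] 383.5696819247799
{'time_s': 0.1, 'joints': array([-1.53338819e+00,  3.13393945e-01,  1.49836955e+00, -1.15201586e-05,
        1.33101074e+00, -2.23410184e-01]), 'dq': array([-0.00012363, -0.00159703, -0.00239172, -0.00042334,  0.00010697,
        0.00036316]), 'tau': array([ 3.66438820e-03, -4.12902081e+01, -2.60140622e+01, -9.98331325e-05,
        3.07846349e-03, -1.91815383e-05]), 'eef_pos': array([ 135.35455021, -507.02726811,  247.78916883]), 'ee_rot': array([-5.88759330e-04,  9.91508418e-01,  1.30041177e-01,  4.92948817e-05]), 'force': array([0.38412091, 0.18722596, 0.12107003]), 'wrist_torque': array([-0.0224592 ,  0.04846652,  0.00534354]), 'grip_force': 0.0, 'grip_width': 1.0055284303056986}
```

View pics/s0.png

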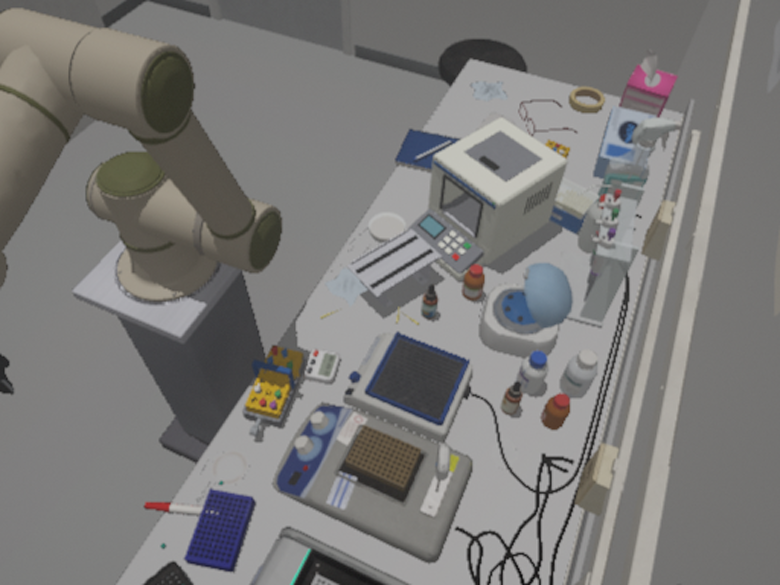

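View pics/t0.png

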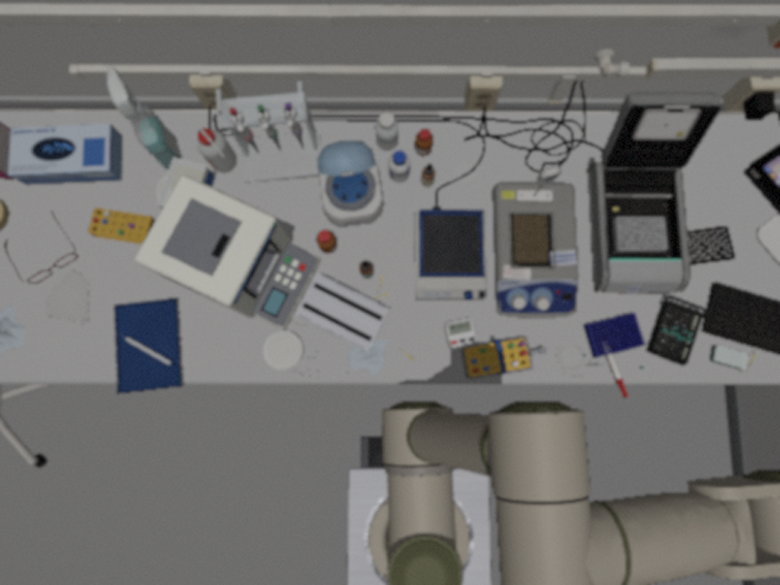

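The scene view shows the carrier at (275,385) with its knob at (258,428), the stand at (400,265), and the sampler at (500,190). In the top view they are at (497,356), knob (540,350), stand (342,308), and sampler (210,245). Next I'll enlarge crops.

```bash
python3 - <<'E'
from h import *
import pickle
a,b=pickle.load(open('v0.pkl','rb'))
def crop(c,x,y,w,h,W,H): return cv2.resize(c['pixels'][y:y+h,x:x+w],(W,H),interpolation=cv2.INTER_CUBIC)
# top: carrier, top: stand ; scene: carrier, scene: stand
A=crop(b,290,205,80,60,400,300);B=crop(b,160,155,100,75,400,300)
C=crop(a,150,215,80,75,320,300);D=crop(a,220,120,120,75,480,300)
cv2.imwrite('pics/c0.png',np.vstack([np.hstack([A,B]),np.hstack([C,D])]))
E
```

```text
(no output)
```

View pics/c0.png

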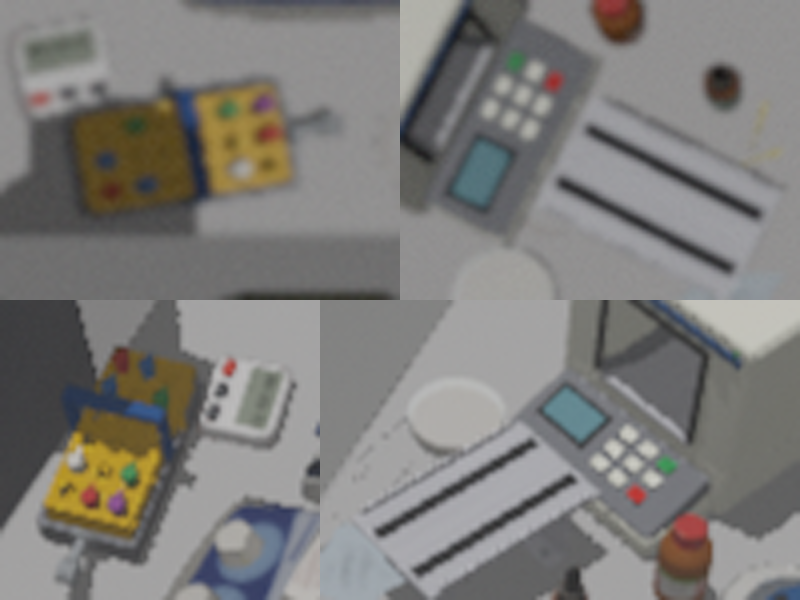

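The crops show the bail bar running from about (185,92) to (200,190) in the top-left panel, with the knob at (330,122). The stand corners in the top-right panel are about (600,100), (785,188), (545,208) and (735,295). The sampler's tunnel front is at the left of that panel.

```bash
python3 - <<'E'
from h import *
import pickle
a,b=pickle.load(open('v0.pkl','rb'))
A=lambda x,y:(290+x/5,205+y/5)
B=lambda x,y:(160+(x-400)/4,155+y/4)
C=lambda x,y:(150+x/4,215+(y-300)/4)
D=lambda x,y:(220+(x-320)/4,120+(y-300)/4)
np.set_printoptions(precision=1,suppress=True)
for p in [(185,92),(200,192),(193,142)]: print('bail',plane(b,*A(*p),88))
print('bailtri',tri(b,A(185,95),a,C(165,420)),tri(b,A(200,192),a,C(72,398)))
print('knob',plane(b,*A(330,122),30),tri(b,A(330,122),a,C(70,565)))
for p in [(600,100),(785,188),(545,208),(735,295)]: print('stand',plane(b,*B(*p),75))
for p in [(588,130),(762,215),(558,182),(733,270)]: print('slot',plane(b,*B(*p),72))
for p in [(376,530),(530,442),(415,572),(575,480)]: print('slot scene',plane(a,*D(*p),72))
s=ctrl.sense();print(s['eef_pos'])
c=cap('wrist');print(-c['R'].T@c['t'],c['R'],c['fx'])
E
```

```text
bail [ 433.8 -177.7   88. ]
bail [ 366.8 -185.9   88. ]
bail [ 400.1 -182.1   88. ]
bailtri (array([ 436.1, -177.2,   76.4]), np.float64(8.167694441297241)) (array([ 367.8, -187.6,   76.3]), np.float64(1.330069890729799))
knob [ 418.2 -289.8   30. ] (array([ 419.3, -287.8,   33.6]), np.float64(3.404114971047031))
stand [584.7 222.2  75. ]
stand [508.1  61.6  75. ]
stand [490.2 267.   75. ]
stand [416.1 103.7  75. ]
slot [558.8 232.3  72. ]
slot [485.   81.2  72. ]
slot [513.2 257.   72. ]
slot [437.7 105.7  72. ]
slot scene [437.6 110.8  72. ]
slot scene [515.  257.1  72. ]
slot scene [486.   84.3  72. ]
slot scene [567.  232.7  72. ]
[ 135.4 -507.   247.8]
[ 216.9 -486.3  374.3] [[ 0.3 -1.  -0. ]
 [-0.9 -0.2  0.3]
 [-0.3 -0.1 -0.9]] 280.44731671377696
```

```bash
python3 -m jog '[{"delta_pos":[50,60,0],"angular":[0,0,-0.05],"fingers":1},{"delta_pos":[90,110,0],"angular":[0,0,-0.1],"fingers":1},{"delta_pos":[130,158,0],"angular":[0,0,-0.1],"fingers":1},{"delta_pos":[170,206,-10],"angular":[0,0,-0.1],"fingers":1},{"delta_pos":[210,255,-20],"angular":[0,0,-0.1],"fingers":0.7},{"delta_pos":[245,298,-35],"angular":[0,0,-0.1],"fingers":0.7},{"delta_pos":[266,325,-48],"angular":[0,0,-0.1],"fingers":0.7},{"delta_pos":[266,325,-48],"angular":[0,0,-0.1],"fingers":0.7},{"delta_pos":[266,325,-48],"angular":[0,0,-0.1],"fingers":0.7}]' 60
python3 - <<'E'
from h import *
import pickle
c=cap('wrist');pickle.dump(c,open('w1.pkl','wb'))
cv2.imwrite('pics/w1.png',c['pixels'])
for P in [(401,-182,88),(418,-289,26),(433,-177,88),(367,-186,88)]: print(P,proj(c,P))
s=ctrl.sense();print(s['eef_pos'],s['ee_rot'],s['joints'],s['grip_width'])
E
```

```text
time_s: 1.27
eef_pos: [401.2, -182.6, 200.4]
ee_rot: [0.0, 0.997, 0.08, -0.0]
force: [-0.4, -0.1, -0.7]
grip_width: 0.705
grip_force: 0.0
(401, -182, 88) (np.float64(255.3943067304762), np.float64(192.63904639683744))
(418, -289, 26) (np.float64(353.0600216055597), np.float64(174.38345653519565))
(433, -177, 88) (np.float64(255.5427856621144), np.float64(157.36807439331204))
(367, -186, 88) (np.float64(253.87577423550437), np.float64(226.82314123241488))
[ 401.09443298 -183.03713462  200.57788052] [2.63481658e-04 9.96806116e-01 7.98591635e-02 1.06611450e-04] [-6.94936839e-01  1.74913022e-01  1.80705948e+00 -2.48067928e-04
  1.15909914e+00  7.16070107e-01] 0.6986090646418831
```

View pics/w1.png

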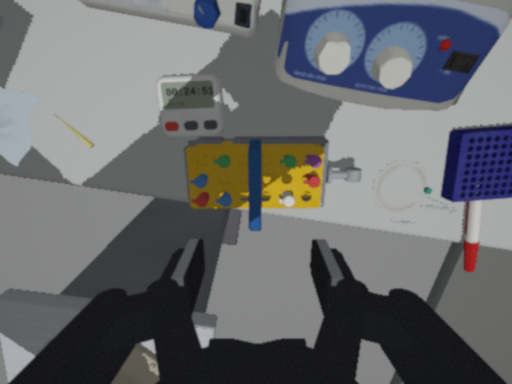

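The wrist view shows the bail as a vertical blue bar from about (255,140) to (255,230), with the knob at (345,175). I'll measure both with a mask.

```bash
python3 - <<'E'
from h import *
import pickle
c=pickle.load(open('w1.pkl','rb'));h=cv2.cvtColor(c['pixels'],cv2.COLOR_BGR2HSV)
m=cv2.inRange(h,(100,150,60),(125,255,255));m[:135]=0;m[240:]=0;m[:,:240]=0;m[:,270:]=0
r=cv2.minAreaRect(np.column_stack(np.nonzero(m)[::-1]));print(r)
bx=cv2.boxPoints(r);s=bx[np.argsort(bx[:,1])]
e1,e2=s[:2].mean(0),s[2:].mean(0)
P,Q=plane(c,*e1,88),plane(c,*e2,88);print(P,Q,(P+Q)/2,np.linalg.norm(P-Q),np.degrees(np.arctan2(*(P-Q)[1::-1])))
print(plane(c,352,175,26))
E
```

```text
((254.57481384277344, 184.51380920410156), (89.09455871582031, 10.446598052978516), 89.14490509033203)
[ 447.58726307 -173.25593626   88.        ] [ 364.8961796  -187.63988923   88.        ] [ 406.24172134 -180.44791275   88.        ] 83.93279090546858 9.867753940014346
[ 417.12066428 -288.02744191   26.        ]
```

```bash
python3 -m jog '[{"delta_pos":[2.5,1.5,-50],"angular":[0,0,0],"fingers":0.7},{"delta_pos":[2.5,1.5,-90],"angular":[0,0,0],"fingers":0.7},{"delta_pos":[2.5,1.5,-119],"angular":[0,0,0],"fingers":0.7},{"delta_pos":[2.5,1.5,-119],"angular":[0,0,0],"fingers":0.7},{"delta_pos":[2.5,1.5,-119],"angular":[0,0,0],"fingers":0},{"delta_pos":[2.5,1.5,-119],"angular":[0,0,0],"fingers":0},{"delta_pos":[2.5,1.5,-119],"angular":[0,0,0],"fingers":0},{"delta_pos":[2.5,1.5,-119],"angular":[0,0,0],"fingers":0},{"delta_pos":[2.5,1.5,-119],"angular":[0,0,0],"fingers":0}]' 60
```

```text
time_s: 2.45
eef_pos: [404.2, -181.2, 82.4]
ee_rot: [0.001, 0.997, 0.08, 0.001]
force: [-2.0, -0.2, 5.8]
grip_width: 0.124
grip_force: 58.7
```

```bash
python3 -m jog '[{"delta_pos":[0,0,8],"angular":[0,0,0],"fingers":0},{"delta_pos":[0,0,25],"angular":[0,0,0],"fingers":0},{"delta_pos":[0,0,55],"angular":[0,0,0],"fingers":0},{"delta_pos":[0,0,90],"angular":[0,0,0],"fingers":0},{"delta_pos":[0,0,120],"angular":[0,0,0],"fingers":0},{"delta_pos":[0,0,130],"angular":[0,0,0],"fingers":0},{"delta_pos":[0,0,130],"angular":[0,0,0],"fingers":0}]'
python3 - <<'E'
from h import *
s=ctrl.sense();print(s['wrist_torque'],s['force'],s['joints'])
E
```

```text
time_s: 3.32
eef_pos: [403.7, -180.6, 211.0]
ee_rot: [-0.0, 0.997, 0.08, -0.0]
force: [-0.0, 0.4, -6.2]
grip_width: 0.12
grip_force: 58.9
[ 0.00956711 -0.02500564  0.01977458] [-0.02089474  0.36505252 -6.19568472] [-6.86796277e-01  1.66438007e-01  1.78780988e+00  5.63140897e-05
  1.18771242e+00  7.23148624e-01]
```

```bash
python3 -m jog '[{"delta_pos":[4,20,0],"angular":[0,0,0],"fingers":0},{"delta_pos":[8,60,0],"angular":[0,0,-0.08],"fingers":0},{"delta_pos":[15,105,0],"angular":[0,0,-0.2],"fingers":0},{"delta_pos":[22,150,0],"angular":[0,0,-0.35],"fingers":0},{"delta_pos":[28,180,0],"angular":[0,0,-0.5],"fingers":0},{"delta_pos":[30,195,0],"angular":[0,0,-0.6],"fingers":0},{"delta_pos":[30,200,0],"angular":[0,0,-0.63],"fingers":0},{"delta_pos":[30,200,0],"angular":[0,0,-0.63],"fingers":0}]'
python3 - <<'E'
from h import *
import pickle
c=cap('wrist');t=cap('top');s=cap('scene');pickle.dump((c,t,s),open('w2.pkl','wb'))
cv2.imwrite('pics/w2.png',cv2.resize(c['pixels'],(780,585),interpolation=cv2.INTER_CUBIC))
print(ctrl.sense()['joints'])
E
```

```text
time_s: 4.32
eef_pos: [433.3, 19.6, 210.0]
ee_rot: [0.0, 0.973, -0.232, -0.001]
force: [-0.5, 1.1, -5.9]
grip_width: 0.122
grip_force: 59.0
[-2.27416921e-01  1.49062870e-01  1.80933455e+00 -1.06179868e-04
  1.18441862e+00  1.81239639e+00]
```

View pics/w2.png

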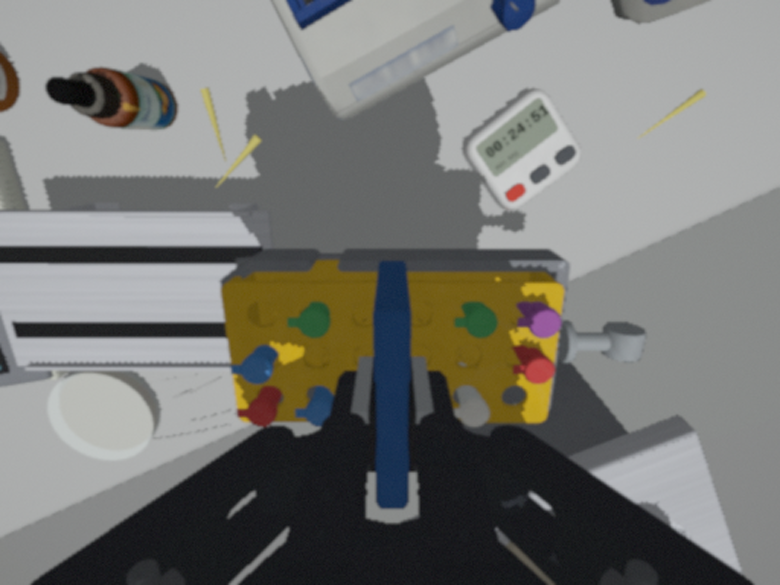

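The wrist view shows the stand at left. Its two dark slots are at rows 255 and 330 (of 585), its lips at rows 211 and 370, and its tail edge at about column 268. The carrier hangs parallel to it, with the knob at (627,342).

```bash
python3 - <<'E'
from h import *
import pickle
np.set_printoptions(precision=1,suppress=True)
c,t,s=pickle.load(open('w2.pkl','rb'));k=512/780
g=cv2.cvtColor(c['pixels'],cv2.COLOR_BGR2GRAY)
for r0,r1,x0,x1 in [(242,268,20,225),(318,342,20,215)]:
    sub=g[int(r0*k):int(r1*k),int(x0*k):int(x1*k)];ys,xs=np.nonzero(sub<50)
    p=np.polyfit(xs,ys,1);f=lambda x:(x*k,p[1]+p[0]*(x*k-int(x0*k))+int(r0*k))
    P,Q=plane(c,*f(20),72),plane(c,*f(215),72);print('slot',P,Q,np.degrees(np.arctan2(*(P-Q)[1::-1])))
for n,u,v,z in [('lip far',20,212,78),('lip far',240,211,78),('lip near',100,368,78),('lip near',215,368,78),('tail corner',268,213,78),('tail far corner low',265,250,72)]:
    print(n,plane(c,u*k,v*k,z))
K=plane(c,627*k,342*k,211+2-83+26);bl=plane(c,392*k,262*k,218);br=plane(c,392*k,505*k,218)
print('knob',K,bl,br,ctrl.sense()['eef_pos'])
# scene/top slots from t0 for comparison: use current images
for n,im in(('t',t),('s',s)): cv2.imwrite('pics/%s2.png'%n,im['pixels'])
E
```

```text
slot [555.1 222.2  72. ] [499.1 111.4  72. ] 63.17358911960944
slot [515.1 259.3  72. ] [455.7 141.3  72. ] 63.28614725557795
lip far [574.1 198.1  78. ]
lip far [514.9  79.7  78. ]
lip near [468.4 224.4  78. ]
lip near [433.  154.2  78. ]
tail corner [506.3  65.3  78. ]
tail far corner low [487.2  81.5  72. ]
knob [380.6 -77.6 156. ] [479.8  -4.9 218. ] [400.   35.4 218. ] [433.6  19.  210.7]
```

```bash
python3 -m jog '[{"delta_pos":[10,22,0],"angular":[0,0,0],"fingers":0},{"delta_pos":[27,62,0],"angular":[0,0,0],"fingers":0},{"delta_pos":[46,105,0],"angular":[0,0,0],"fingers":0},{"delta_pos":[60,137,0],"angular":[0,0,0],"fingers":0},{"delta_pos":[66.7,151.8,-5],"angular":[0,0,0],"fingers":0},{"delta_pos":[66.7,151.8,-20],"angular":[0,0,0],"fingers":0},{"delta_pos":[66.7,151.8,-35],"angular":[0,0,0],"fingers":0},{"delta_pos":[66.7,151.8,-45],"angular":[0,0,0],"fingers":0},{"delta_pos":[66.7,151.8,-45],"angular":[0,0,0],"fingers":0}]'
python3 - <<'E'
from h import *
import pickle
c=cap('wrist');pickle.dump(c,open('w3.pkl','wb'))
cv2.imwrite('pics/w3.png',cv2.resize(c['pixels'],(780,585),interpolation=cv2.INTER_CUBIC))
print(ctrl.sense()['joints'])
E
```

```text
time_s: 5.6
eef_pos: [500.2, 170.4, 165.5]
ee_rot: [0.0, 0.973, -0.233, -0.001]
force: [-0.9, 0.4, -5.1]
grip_width: 0.123
grip_force: 59.2
[ 1.06819895e-01  3.99785628e-01  1.60078037e+00 -5.93411308e-05
  1.14128935e+00  2.14744345e+00]
```

View pics/w3.png

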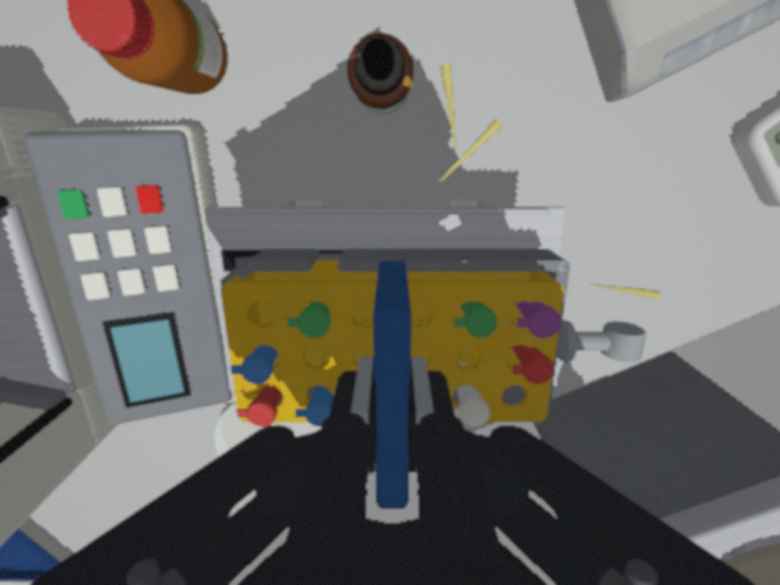

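The carrier hangs over the stand, parallel to it. At left, the keypad runs from (183,130) to (228,400) at its outer edge, and a bright strip at the tunnel's deck edge runs from (15,215) to (65,375). The sampler is therefore turned relative to the stand.

```bash
python3 - <<'E'
from h import *
import pickle
np.set_printoptions(precision=1,suppress=True)
c=pickle.load(open('w3.pkl','rb'));k=512/780
h=lambda P,Q:np.degrees(np.arctan2(*(P-Q)[1::-1]))
for n,a,b,z in [('strip L',(8,210),(55,380),70),('strip R',(22,205),(70,378),70),('console outer',(183,130),(228,400),27),('console top edge at face',(28,140),(105,420),56),('stand far lip out',(215,210),(560,208),78),('lip in',(215,250),(340,250),78)]:
    P,Q=plane(c,a[0]*k,a[1]*k,z),plane(c,b[0]*k,b[1]*k,z);print(n,P,Q,h(P,Q)%180)
E
python3 -m jog '[{"delta_pos":[0,0,-6],"angular":[0,0,0],"fingers":0},{"delta_pos":[0,0,-10],"angular":[0,0,0],"fingers":0},{"delta_pos":[0,0,-12.5],"angular":[0,0,0],"fingers":0},{"delta_pos":[0,0,-12.5],"angular":[0,0,0],"fingers":0}]'
```

```text
strip L [635.7 322.7  70. ] [547.2 369.5  70. ] 152.12293136782293
strip R [634.4 314.4  70. ] [544.2 360.7  70. ] 152.8569971963008
console outer [636.4 236.2  27. ] [472.5 315.8  27. ] 154.0812568403431
console top edge at face [662.3 299.5  56. ] [507.5 375.8  56. ] 153.76567144988718
stand far lip out [586.9 224.   78. ] [510.2  70.7  78. ] 63.39365174873295
lip in [570.  235.7  78. ] [541.  178.5  78. ] 63.06327817767328
time_s: 6.15
eef_pos: [500.8, 171.1, 154.4]
ee_rot: [-0.0, 0.973, -0.232, 0.001]
force: [-1.5, 0.1, 0.9]
grip_width: 0.123
grip_force: 60.0
```

```bash
python3 -m jog '[{"delta_pos":[0,0,0],"angular":[0,0,0],"fingers":0.5},{"delta_pos":[0,0,0],"angular":[0,0,0],"fingers":0.5},{"delta_pos":[0,0,0],"angular":[0,0,0],"fingers":0.5},{"delta_pos":[0,0,25],"angular":[0,0,0],"fingers":0.5},{"delta_pos":[0,0,60],"angular":[0,0,0],"fingers":0.5},{"delta_pos":[0,0,100],"angular":[0,0,0.15],"fingers":0.5},{"delta_pos":[-10,-20,130],"angular":[0,0,0.33],"fingers":0.5},{"delta_pos":[-20,-40,130],"angular":[0,0,0.5],"fingers":0.5},{"delta_pos":[-30,-60,130],"angular":[0,0,0.68],"fingers":0.5},{"delta_pos":[-40,-80,130],"angular":[0,0,0.86],"fingers":0.5}]'
python3 -m jog '[{"delta_pos":[-5,-10,0],"angular":[0,0,0.18],"fingers":0.5},{"delta_pos":[-15,-30,0],"angular":[0,0,0.36],"fingers":0.5},{"delta_pos":[-20,-40,0],"angular":[0,0,0.54],"fingers":0.5},{"delta_pos":[-20,-40,0],"angular":[0,0,0.71],"fingers":0.5},{"delta_pos":[-20,-40,0],"angular":[0,0,0.71],"fingers":0.5}]'
python3 - <<'E'
from h import *
import pickle
c=cap('wrist');pickle.dump(c,open('w4.pkl','wb'))
cv2.imwrite('pics/w4.png',cv2.resize(c['pixels'],(780,585),interpolation=cv2.INTER_CUBIC))
s=ctrl.sense();print(s['joints'],s['eef_pos'],-c['R'].T@c['t'])
E
```

```text
time_s: 7.4
eef_pos: [460.2, 90.5, 283.9]
ee_rot: [0.0, 0.98, 0.197, 0.0]
force: [0.2, -0.2, 0.5]
grip_width: 0.495
grip_force: 0.0
time_s: 8.02
eef_pos: [440.6, 51.0, 283.9]
ee_rot: [0.0, 0.853, 0.522, 0.0]
force: [-0.2, -0.4, -0.9]
grip_width: 0.499
grip_force: 0.0
[-1.49956123e-01  1.04260268e-01  1.66250941e+00  4.00475913e-05
  1.37460812e+00  3.23542130e-01] [440.59788436  51.05935714 283.86147735] [478.84119282 125.36523225 410.4370648 ]
```

View pics/w4.png

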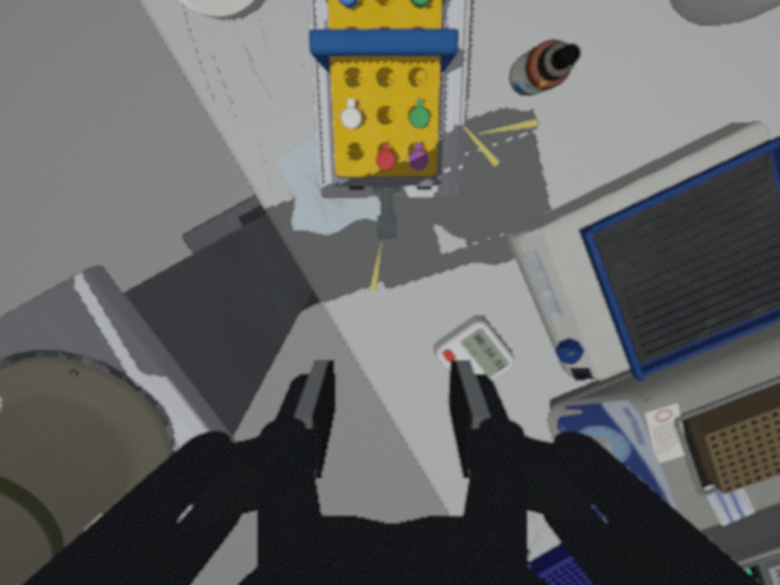

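The carrier sits on the stand, with the bail at (384,40), the knob at (387,228), and the lips at columns 325 and 465.

```bash
python3 - <<'E'
from h import *
import pickle
from scipy.spatial.transform import Rotation as Ro
np.set_printoptions(precision=2,suppress=True)
c=pickle.load(open('w4.pkl','rb'));k=512/780
u=np.array([np.cos(np.radians(63.2)),np.sin(np.radians(63.2)),0]);n=np.array([-u[1],u[0],0])
def sh(name,x,y,z):
    P=plane(c,x*k,y*k,z);print(name,P,'u',P@u,'n',P@n)
sh('knob top',387,228,98+6);sh('knob tip top',387,238,100);sh('bailL',310,32,160);sh('bailR',458,32,160)
sh('neck',388,200,98);sh('lipL',325,150,78);sh('lipR',466,150,78);sh('lipL',318,60,78);sh('lipR',470,60,78)
s=ctrl.sense();q=s['ee_rot'];R=Ro.from_quat([*q[1:],q[0]]).as_matrix();print(R)
# lean 35 deg
print('rotvec axis for lean', n)
E
```

```text
knob top [449.76  74.99 104.  ] u 269.71753675340494 n -367.63882601941907
knob tip top [445.98  67.73 100.  ] u 261.53312853599476 n -367.53999463121875
bailL [466.23 192.16 160.  ] u 381.7296183078896 n -329.5128920090411
bailR [533.86 157.66 160.  ] u 381.4328591570409 n -405.4241536965119
neck [459.14  91.75  98.  ] u 288.9055595628435 n -368.4508592229171
lipL [433.05 143.17  78.  ] u 323.04495459937465 n -321.98072990935395
lipR [525.89  95.79  78.  ] u 322.6144783019419 n -426.2123112059371
lipL [458.38 196.84  78.  ] u 382.3723049642232 n -320.38701685686186
lipR [552.33 148.92  78.  ] u 381.954809620237 n -425.85644576679533
[[ 0.46  0.89  0.  ]
 [ 0.89 -0.46  0.  ]
 [ 0.    0.   -1.  ]]
rotvec axis for lean [-0.89  0.45  0.  ]
```

```bash
python3 -m jog '[{"delta_pos":[-4,-7,-15],"angular":[0.13,-0.066,0],"fingers":0.5},{"delta_pos":[-8,-14,-35],"angular":[0.27,-0.137,0],"fingers":0.5},{"delta_pos":[-12,-21,-60],"angular":[0.4,-0.203,0],"fingers":0.5},{"delta_pos":[-15,-26,-90],"angular":[0.545,-0.275,0],"fingers":0.5},{"delta_pos":[-15,-26,-104],"angular":[0.545,-0.275,0],"fingers":0.5},{"delta_pos":[-15,-26,-104],"angular":[0.545,-0.275,0],"fingers":0.5},{"delta_pos":[-15,-26,-104],"angular":[0.545,-0.275,0],"fingers":0.5}]'
python3 - <<'E'
from h import *
import pickle
c=cap('wrist');pickle.dump(c,open('w5.pkl','wb'))
cv2.imwrite('pics/w5.png',cv2.resize(c['pixels'],(780,585),interpolation=cv2.INTER_CUBIC))
s=ctrl.sense();print(s['joints'],s['eef_pos'],-c['R'].T@c['t'])
E
```

```text
time_s: 8.95
eef_pos: [426.2, 25.5, 180.8]
ee_rot: [-0.157, 0.813, 0.5, 0.255]
force: [0.5, 0.7, -0.0]
grip_width: 0.499
grip_force: 0.0
[-0.57153684  0.12750303  2.05570095  0.67941069  1.13376786 -0.45535166] [426.15115932  25.49536006 180.81159058] [424.95062089  22.34112107 333.1220487 ]
```

View pics/w5.png

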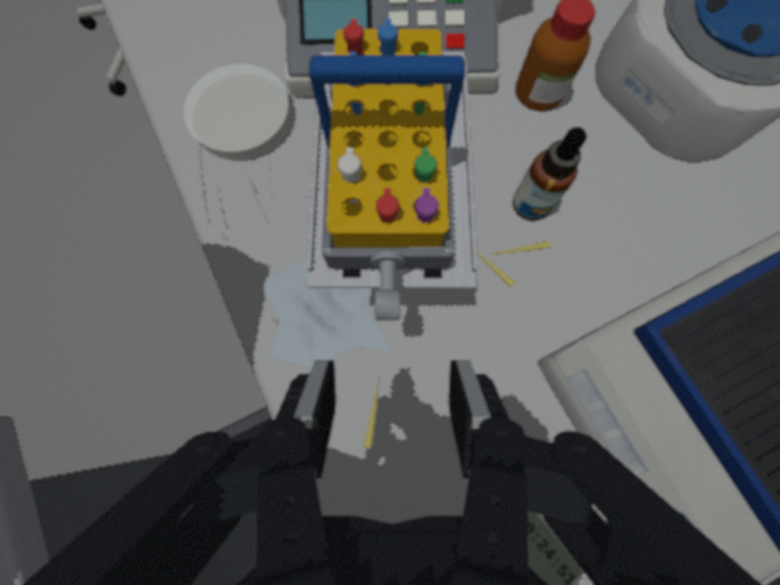

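The knob is at (388,305). The stand's tail corners are (310,285) and (475,285), and the keypad's outer corners are (288,85) and (497,85), so all three are nearly collinear.

```bash
python3 - <<'E'
from h import *
import pickle
np.set_printoptions(precision=2,suppress=True)
c=pickle.load(open('w5.pkl','rb'));k=512/780
u=np.array([np.cos(np.radians(63.2)),np.sin(np.radians(63.2)),0]);n=np.array([-u[1],u[0],0])
for name,x,y,z in [('knob',388,305,98),('standL',310,285,75),('standR',475,285,75),('conL',288,78,27),('conR',497,78,27),('bailL',311,60,160),('bailR',463,60,160)]:
    P=plane(c,x*k,y*k,z);print(name,P,'u %.1f n %.1f'%(P@u,P@n))
E
python3 -m jog '[{"delta_pos":[10,20,-32],"angular":[0,0,0],"fingers":0.45},{"delta_pos":[19,38,-61],"angular":[0,0,0],"fingers":0.45},{"delta_pos":[24,48,-77],"angular":[0,0,0],"fingers":0.45},{"delta_pos":[25.5,51,-82],"angular":[0,0,0],"fingers":0.45},{"delta_pos":[25.5,51,-82],"angular":[0,0,0],"fingers":0.45}]'
```

```text
knob [449.53  75.05  98.  ] u 269.7 n -367.4
standL [413.9  113.98  75.  ] u 288.4 n -318.1
standR [506.71  67.06  75.  ] u 288.3 n -422.0
conL [470.63 311.06  27.  ] u 489.8 n -279.8
conR [632.37 229.37  27.  ] u 489.9 n -461.0
bailL [465.24 190.45 160.  ] u 379.8 n -329.4
bailR [532.7  156.38 160.  ] u 379.8 n -405.0
time_s: 9.62
eef_pos: [451.4, 76.2, 98.4]
ee_rot: [-0.158, 0.813, 0.499, 0.256]
force: [-0.8, 0.1, 0.6]
grip_width: 0.449
grip_force: 0.0
```

```bash
python3 -m jog '[{"delta_pos":[0,0,0],"angular":[0,0,0],"fingers":0},{"delta_pos":[0,0,0],"angular":[0,0,0],"fingers":0},{"delta_pos":[0,0,0],"angular":[0,0,0],"fingers":0},{"delta_pos":[0,0,0],"angular":[0,0,0],"fingers":0},{"delta_pos":[0,0,0],"angular":[0,0,0],"fingers":0}]' 60
```

```text
time_s: 10.25
eef_pos: [451.4, 75.7, 98.6]
ee_rot: [-0.157, 0.813, 0.499, 0.256]
force: [-3.9, -1.9, 6.2]
grip_width: 0.148
grip_force: 58.7
```

```bash
python3 -m jog '[{"delta_pos":[2,4,0.7],"angular":[0,0,0],"fingers":0},{"delta_pos":[6,11,0.7],"angular":[0,0,0],"fingers":0},{"delta_pos":[11,21,0.7],"angular":[0,0,0],"fingers":0},{"delta_pos":[16.5,31,0.7],"angular":[0,0,0],"fingers":0},{"delta_pos":[22,42,0.7],"angular":[0,0,0],"fingers":0},{"delta_pos":[27.5,53,0.7],"angular":[0,0,0],"fingers":0},{"delta_pos":[33,64,0.7],"angular":[0,0,0],"fingers":0},{"delta_pos":[38.5,74,0.7],"angular":[0,0,0],"fingers":0},{"delta_pos":[42,81,0.7],"angular":[0,0,0],"fingers":0},{"delta_pos":[42,81,0.7],"angular":[0,0,0],"fingers":0}]'
python3 - <<'E'
from h import *
import pickle
c=cap('wrist');t=cap('top');s=cap('scene');pickle.dump((c,t,s),open('w6.pkl','wb'))
A=cv2.resize(c['pixels'],(400,300),interpolation=cv2.INTER_AREA)
A=cv2.resize(c['pixels'][0:240,100:420],(400,300),interpolation=cv2.INTER_CUBIC)
B=cv2.resize(s['pixels'][100:205,220:360],(400,300),interpolation=cv2.INTER_CUBIC)
cv2.imwrite('pics/m6.png',np.hstack([A,B]))
print(ctrl.sense()['wrist_torque'],ctrl.sense()['joints'])
E
```

```text
time_s: 11.5
eef_pos: [493.3, 157.9, 98.6]
ee_rot: [-0.158, 0.813, 0.499, 0.256]
force: [1.4, 3.1, 3.7]
grip_width: 0.149
grip_force: 58.7
[ 0.48422244 -0.23282318  0.06257792] [-0.19044937  0.39433682  1.97811145  0.87906964  0.7992759  -0.36332074]
```

View pics/m6.png

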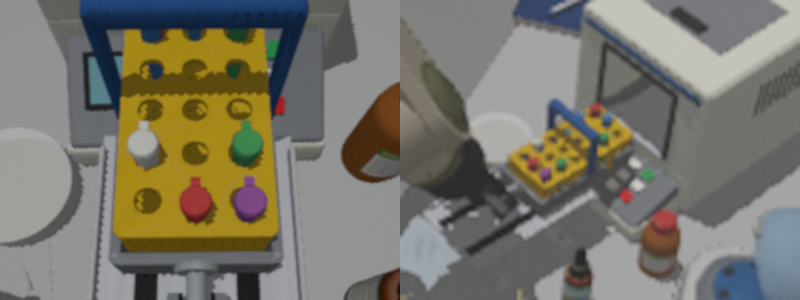

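The left half of the crop shows the carrier centred between the lips. The right half shows it level, with its nose out over the keypad in line with the tunnel.

```bash
python3 -m jog '[{"delta_pos":[2,4,0],"angular":[0,0,0],"fingers":0},{"delta_pos":[5.5,11,0],"angular":[0,0,0],"fingers":0},{"delta_pos":[9,18,0],"angular":[0,0,0],"fingers":0},{"delta_pos":[12.5,25,0],"angular":[0,0,0],"fingers":0},{"delta_pos":[16,32,0],"angular":[0,0,0],"fingers":0},{"delta_pos":[18,36,0],"angular":[0,0,0],"fingers":0},{"delta_pos":[18,36,0],"angular":[0,0,0],"fingers":0}]'
python3 - <<'E'
from h import *
import pickle
print(ctrl.sense()['wrist_torque'])
c=cap('wrist');s=cap('scene');pickle.dump((c,s),open('w7.pkl','wb'))
A=cv2.resize(c['pixels'][0:240,100:420],(400,300),interpolation=cv2.INTER_CUBIC)
B=cv2.resize(s['pixels'][100:175,260:360],(400,300),interpolation=cv2.INTER_CUBIC)
cv2.imwrite('pics/m7.png',np.hstack([A,B]))
E
```

```text
time_s: 12.52
eef_pos: [511.3, 193.0, 98.6]
ee_rot: [-0.158, 0.813, 0.499, 0.256]
force: [2.1, 2.1, 3.9]
grip_width: 0.151
grip_force: 58.7
[ 0.28085593 -0.30260298 -0.11533326]
```

```bash
python3 -m jog '[{"delta_pos":[2,4,0],"angular":[0,0,0],"fingers":0},{"delta_pos":[5,10,0],"angular":[0,0,0],"fingers":0},{"delta_pos":[8,16,0],"angular":[0,0,0],"fingers":0},{"delta_pos":[11,22,0],"angular":[0,0,0],"fingers":0},{"delta_pos":[14,28,0],"angular":[0,0,0],"fingers":0},{"delta_pos":[17,34,0],"angular":[0,0,0],"fingers":0},{"delta_pos":[18,36,0],"angular":[0,0,0],"fingers":0},{"delta_pos":[18,36,0],"angular":[0,0,0],"fingers":0}]'; python3 -c "
from h import *
print(ctrl.sense()['wrist_torque'])"
```

```text
time_s: 13.62
eef_pos: [529.5, 228.8, 98.9]
ee_rot: [-0.157, 0.813, 0.499, 0.256]
force: [0.7, 0.2, 6.1]
grip_width: 0.148
grip_force: 59.3
[ 0.18108079 -0.19254057 -0.07367707]
```

View pics/m7.png

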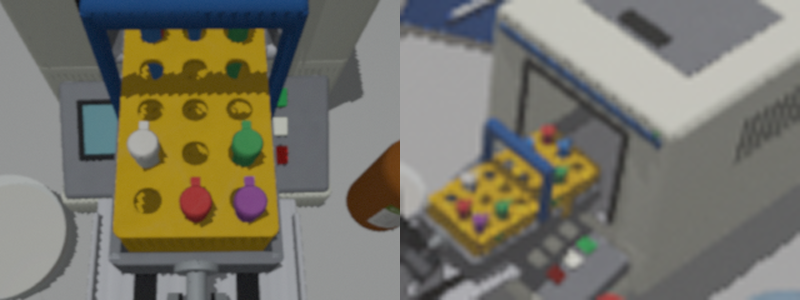

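The crops show the carrier level and centred, with its nose entering the tunnel.

```bash
python3 -m jog '[{"delta_pos":[2,4,0],"angular":[0,0,0],"fingers":0},{"delta_pos":[4,8,0],"angular":[0,0,-0],"fingers":0},{"delta_pos":[6,12,-0.5],"angular":[0,0,0],"fingers":0},{"delta_pos":[8,16,-1],"angular":[0,0,0],"fingers":0},{"delta_pos":[10,20,-1.5],"angular":[0,0,0],"fingers":0},{"delta_pos":[11,22,-1.5],"angular":[0,0,0],"fingers":0},{"delta_pos":[11,22,-1.5],"angular":[0,0,0],"fingers":0}]'; python3 -c "
from h import *
print(ctrl.sense()['wrist_torque'])"
```

```text
time_s: 14.5
eef_pos: [540.1, 251.3, 97.1]
ee_rot: [-0.158, 0.813, 0.499, 0.256]
force: [0.2, 0.9, -3.0]
grip_width: 0.153
grip_force: 58.4
[-0.35552998  0.14272122 -0.03135245]
```

```bash
python3 -m jog '[{"delta_pos":[2,4,0],"angular":[0,0,0],"fingers":0},{"delta_pos":[4,8,0],"angular":[0,0,0],"fingers":0},{"delta_pos":[6,12,-0.3],"angular":[0,0,0],"fingers":0},{"delta_pos":[8,16,-0.5],"angular":[0,0,0],"fingers":0},{"delta_pos":[10,20,-0.5],"angular":[0,0,0],"fingers":0},{"delta_pos":[12,24,-0.5],"angular":[0,0,0],"fingers":0},{"delta_pos":[12,24,-0.5],"angular":[0,0,0],"fingers":0}]'; python3 -c "
from h import *
print(ctrl.sense()['wrist_torque'])"
```

```text
time_s: 15.38
eef_pos: [552.0, 275.8, 96.6]
ee_rot: [-0.158, 0.813, 0.499, 0.256]
force: [-0.6, 4.0, -1.4]
grip_width: 0.153
grip_force: 58.5
[0.20705475 0.36486547 0.75105939]
```

```bash
python3 -m jog '[{"delta_pos":[1,2,0],"angular":[0,0,0],"fingers":0},{"delta_pos":[2.2,4,0],"angular":[0,0,0],"fingers":0},{"delta_pos":[3.5,6.5,0],"angular":[0,0,0],"fingers":0},{"delta_pos":[4.7,9,0],"angular":[0,0,0],"fingers":0},{"delta_pos":[6,11.5,0],"angular":[0,0,0],"fingers":0},{"delta_pos":[6,11.5,0],"angular":[0,0,0],"fingers":0}]'; python3 -c "
from h import *
print(ctrl.sense()['wrist_torque'])"
```

```text
time_s: 16.12
eef_pos: [558.0, 286.9, 96.6]
ee_rot: [-0.158, 0.813, 0.499, 0.256]
force: [-2.7, 3.5, -0.4]
grip_width: 0.148
grip_force: 58.9
[0.14808815 0.45294508 0.87195035]
```

```bash
python3 -m jog '[{"delta_pos":[0.9,1.8,0],"angular":[0,0,0],"fingers":0},{"delta_pos":[1.8,3.6,0],"angular":[0,0,0],"fingers":0},{"delta_pos":[2.7,5.4,0],"angular":[0,0,0],"fingers":0},{"delta_pos":[2.7,5.4,0],"angular":[0,0,0],"fingers":0}]'; python3 -m jog '[{"delta_pos":[0.9,1.8,0],"angular":[0,0,0],"fingers":0},{"delta_pos":[1.8,3.6,0],"angular":[0,0,0],"fingers":0},{"delta_pos":[1.8,3.6,0],"angular":[0,0,0],"fingers":0}]'
```

```text
time_s: 16.62
eef_pos: [560.8, 292.2, 96.6]
ee_rot: [-0.158, 0.813, 0.499, 0.256]
force: [-4.0, 2.4, 0.4]
grip_width: 0.149
grip_force: 59.1
time_s: 17.0
eef_pos: [562.8, 295.9, 96.6]
ee_rot: [-0.158, 0.813, 0.499, 0.256]
force: [1.0, 6.6, -0.9]
grip_width: 0.148
grip_force: 58.7
```

```bash
for i in 1 2 3; do python3 -m jog '[{"delta_pos":[0.5,0.9,0],"angular":[0,0,0],"fingers":0},{"delta_pos":[0.5,0.9,0],"angular":[0,0,0],"fingers":0}]' | grep -E "pos|force: \["; done
```

```text
eef_pos: [563.3, 296.6, 96.6]
force: [0.3, 4.8, 0.1]
eef_pos: [563.5, 297.1, 96.6]
force: [-4.7, -0.7, 3.7]
eef_pos: [563.6, 297.2, 96.6]
force: [-11.8, -10.9, 10.9]
```

```bash
for i in 1 2; do python3 -m jog '[{"delta_pos":[-0.5,-0.9,0],"angular":[0,0,0],"fingers":0},{"delta_pos":[-0.5,-0.9,0],"angular":[0,0,0],"fingers":0}]' | grep -E "pos|force: \["; done
python3 -m jog '[{"delta_pos":[0.4,0.7,0],"angular":[0,0,0],"fingers":0},{"delta_pos":[0.4,0.7,0],"angular":[0,0,0],"fingers":0}]' | grep -E "pos|force: \["
```

```text
eef_pos: [563.6, 297.0, 96.6]
force: [-6.4, -2.1, 5.7]
eef_pos: [563.4, 296.7, 96.6]
force: [-0.2, 4.9, 0.5]
eef_pos: [563.6, 297.0, 96.6]
force: [-3.3, -0.1, 4.4]
```

```bash
python3 -m jog '[{"delta_pos":[0,0,0],"angular":[0,0,0],"fingers":0.2},{"delta_pos":[0,0,0],"angular":[0,0,0],"fingers":0.4},{"delta_pos":[0,0,0],"angular":[0,0,0],"fingers":0.4},{"delta_pos":[-3,-6,10],"angular":[0,0,0],"fingers":0.4},{"delta_pos":[-10,-20,32],"angular":[0,0,0],"fingers":0.4},{"delta_pos":[-20,-40,63],"angular":[0,0,0],"fingers":0.4},{"delta_pos":[-31,-61,98],"angular":[0,0,0],"fingers":0.4},{"delta_pos":[-40,-80,120],"angular":[0,0,0],"fingers":0.4},{"delta_pos":[-40,-80,120],"angular":[0,0,0],"fingers":0.4}]'
python3 - <<'E'
from h import *
c=cap('wrist');s=cap('scene')
k=512/780
A=cv2.resize(c['pixels'][0:240,100:420],(400,300),interpolation=cv2.INTER_CUBIC)
B=cv2.resize(s['pixels'][90:180,250:370],(400,300),interpolation=cv2.INTER_CUBIC)
cv2.imwrite('pics/m8.png',np.hstack([A,B]))
E
```

```text
time_s: 19.62
eef_pos: [523.9, 216.1, 218.6]
ee_rot: [-0.157, 0.813, 0.498, 0.257]
force: [-0.5, 0.3, -0.9]
grip_width: 0.402
grip_force: 0.0
```

View pics/m8.png

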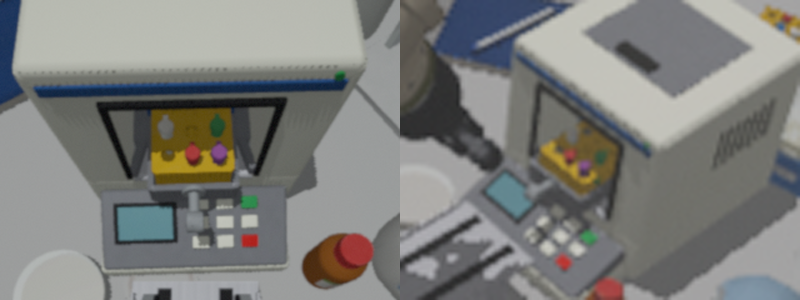

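The carrier is fully in the tunnel, level and centred, with the knob outside at (195,215) in the left half. The bottles and dish are undisturbed and the gripper is clear.

```bash
python3 -c "
from rig import ctrl
print(ctrl.finish_job())"
```

```text
the job is handed in; nothing more can be done
None
```

The carrier is in the sampler, home against the end stop; by feel at the knob (pulled in, then a firm stop) the catch is in its notch, though I couldn't see it. The gripper is clear, and I handed the job in at about 20 s.

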